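# Turn the upside-down culture flask over and slide it into the row on the incubator tray

### The arm

A 7-joint arm with a two-finger parallel gripper is mounted at the origin on the work surface. World frame = base frame: x ahead of the robot, y to its left, z up, the work surface at z = 0. Lengths are in m, angles in rad, forces in N, time in s.
With the tool pointing down it reaches from about 0.425 to 0.875 m from the base axis. Payload 9.9 kg.
Tool frame: the origin (TCP) lies where the fingers leave the gripper's body, on its centre line; the fingertips stand 73 mm ahead of it and the grasp point (between the pads) lies 54 mm ahead of it (arm.tip_extent is the distance from the TCP to the fingertips, in m); z points along the fingers, y is the line along which they close (so a half turn about z gives the same grasp; the last joint's range is limited). The gripper opens to 85 mm and grips with 20 to 120 N. Pads are 22 mm wide; open, the fingers measure 114 mm over their backs; the gripper's body (76 mm by 85 mm) begins 54 mm behind the grasp point. The pads swing forward as they close: fully open they stand 13 mm farther back than shut.
Start: joints at [1.209, 0.576, 0.025, 1.437, -0.015, 1.129, -0.057], TCP at [0.185, -0.649, 0.304] pointing down, gripper open.
Joint ranges: [-2.76, 2.76], [-0.34, 2.15], [-1.52, 1.57], [0.19, 2.46], [-1.09, 4.23], [0.17, 1.99], [-2.82, 2.82]. Speed limits (rad/s): [2.22, 2.22, 3.01, 3.01, 3.14, 3.14, 3.14].

### API

Orientations are given as a rotation vector (axis times angle).
In Python, from cell import arm, eyes, job gives the robot as it stands.
- The arm moves only by the shell command python3 -m pendant 'ROWS' [FORCE]. ROWS is JSON, one flat list of numbers, 7 for each row, row after row: the opening, from -1 (shut) to 1 (fully open), so that 0 is half open, then the shift along the tool's x, y, z in cm, then the turn, a rotation vector about the tool's x, y, z in rad. In form: [claw, x, y, z, rx, ry, rz, claw, x, y, z, rx, ry, rz, ...]. A call has exactly 10 rows; each row is the pose to reach, as a shift and turn from the pose commanded when the call began, along the tool's axes at that moment; what a row does not reach only later rows make up. A row lasts 1/12 s, in which the tool goes at most 41.7 mm and 7.16 degrees, less where a joint would pass 70% of its speed; a pose out of reach is approached as far as the arm can. A call with a gripper value outside its range is refused whole. The fingers move at their own pace and stop on an object; FORCE is the grip in N (left out, the last holds). Time passes only in rows, so rows that repeat a pose let the fingers close, or fill a call up. It gives the time, the measured TCP pose, the force, the opening and the grip force at its end, in the units of the state.
- arm.read_state(): the state, without advancing time (a new reading comes with each control period).
- eyes.grab_frame(name): name is "side" or "top"; returns (picture, depth): 420x560x3 uint8, red, green, blue; 420x560 float32, m along the optical axis (not along the pixel's ray), 0 where there is no reading.
- eyes.camera_info(name): a dict with "fx", "fy", "cx", "cy" (pixels), "origin" and "orientation" of the camera in the world. Camera axes: x right, y up, looking along -z (the intrinsics and any distortion apply to the point x, -y, -z); pixel columns grow to the right and rows downward; lengths in m; the calibration is good to about 2 mm. A picture is of the moment at which its call begins. camera_info takes no time and is no camera call.
- job.job_done(): hands the job in; it is judged then, once.
The state is a dict: "t": time; "joint_positions": joint angles; "qvel": joint speeds; "effort": joint torques, N m; "tcp_pos": TCP position; "tcp_rot": TCP orientation; "ft_force": force on the tool from outside, world axes, zero at the start; "ft_torque": the same for the moment, N m; "width": finger opening in m; "grasp_force": force on a finger pad.
Only numpy, scipy, OpenCV 4.12 (cv2) and the standard library are available. Lean on these libraries where they do the work, as an engineer would, in place of code of your own. Each camera call takes 0.05 s, during which the arm holds its last target. There are 200 camera calls.

### The job

Two empty culture flasks wait on the bench beside the incubator tray, and one of them was put down the wrong way up, with its white writing panel (the face with the green band) against the bench. Turn that one over so that its panel faces up, lay it on the tray with its cap towards the tray's open front, and slide it straight and fully home against the back rim, between the two flasks already there: it may nudge them a little apart, but they must stay lying flat and pushed home. Never let a flask drop or topple over, and leave the other waiting flask, the dishes and the tip box where they are.

Things in the scene. Friction and masses are not known exactly. Their poses are not given: they have to be found in the camera images.
- flask_center (a point): The upside-down flask: flat, clear, blue screw cap; 106 mm long, 52 wide, 30 thick, 60 g. Point: centre of its flat body, 35 mm from the bottom end, 71 mm from the cap's end. x: bottom end to cap; y: across the width; z: out of the panel face (so down at first). Starts with its cap roughly towards +y, within 0.35 rad. Its flat bottom end is big enough to stand on, cap up.
- flask_cap (a point): Centre of that flask's cap end face, 71 mm along x from its body centre. Cap 26 mm across, 18 long, on the flask's mid line. The flask's sides are parallel from 25 mm (bottom side) to 33 mm (cap side) of the body centre; bottom corners rounded by 10 mm, shoulders slanting in to the cap. Panel face: opaque white, 50 x 42 mm, green band near the cap; the other face is bare and clear.
- flask: The same upside-down flask; its pose equals that of its centre point.
- spare_center (a point): Body centre of the other waiting flask, same make, lying the right way up (panel and z up), to be left alone. It lies about 16 cm from the upside-down one along x; which of the two is nearer the robot varies. The bench between these two and the tray's front is empty.
- left_flask_center (a point): Body centre of the loose row flask on the tray's +y side: same make and axes, panel up, cap to the tray's open front, bottom end within 5 mm of the back rim.
- right_flask_center (a point): The same for the loose row flask on the tray's -y side. The clear gap between the two is about 38 to 66 mm for the 52 mm flask, so its rounded bottom corners may have to nudge them apart as it slides in; the tray has room for three.
- tray: Fixed steel tray, 240 mm deep (its x), 188 wide inside (its y), floor top 3 mm above the bench, rims 22 mm high on the back (+x) and both sides, none at the front (-x, which faces roughly world -y). Origin: centre of the underside. Back rim's inner face at x = 117 mm; a flask fully home has its body centre at x = 82 and its cap end at x = 11 mm. In front of the row's caps the tray is empty.
- tray_home (a point): On the tray's middle line, where the body centre of a flask is when fully home (x = 82 mm in the tray, 18 mm above the bench). Axes as the tray.
- dishes: Bystander: stack of two lidded dishes, 91 mm across, 30 mm high; origin at the centre of its underside.
- tip_box: Bystander: pink box of pipette tips, 82 x 120 mm, 59 mm high; origin at the centre of its underside.

How it is judged:
On the way:
1. The upside-down flask has been turned over: its writing panel faces up (angle between flask_center's own z axis and vertical below 0.3 rad), for 0.1 s.
At the end, for the whole second after the job is handed in: The flask lies panel up on the tray floor between the two row flasks, cap to the open front, its centre at most 8 mm short of home, within 0.15 rad of straight, at rest; both row flasks lie panel up, at most 14 mm short of home, within 0.25 rad of straight (angle between each of flask_center, left_flask_center, right_flask_center's own z axis and vertical below 0.1 rad and x of flask_center in the frame of tray above 0.074 m and z of each of flask_center, left_flask_center, right_flask_center in the frame of tray below 0.024 m and x of flask_cap in the frame of tray below 0.03 m and angle between the x axis of flask_center and the x axis of tray, either way round below 0.15 rad and y of flask_center in the frame of left_flask_center above 0.045 m and y of flask_center in the frame of right_flask_center below -0.045 m and linear speed of flask below 0.01 m/s and x of each of left_flask_center, right_flask_center in the frame of tray above 0.068 m and angle between the x axis of each of left_flask_center, right_flask_center and the x axis of tray, either way round below 0.25 rad); the robot touches nothing.
It fails at once if The flask falls, topples or is flung: it moves faster than 0.5 m/s while no finger touches it (linear speed of flask above 0.5 m/s and contact force between flask and the fingers below 0.05 N).
It fails at once if A flask of the row is tipped up by more than 0.35 rad (angle between any of left_flask_center, right_flask_center's own z axis and vertical above 0.35 rad).
It fails at once if The spare flask, the dishes or the tip box are moved by more than 20 mm (distance of any of spare_center, dishes, tip_box from where it was at the start of the episode above 0.02 m).
It also fails if it takes over 64 s, if anything falls off the work surface, if the arm or the gripper's body presses on something with over 40 N, if the wrist force passes 120 N, or if a joint passes its speed limit or range.

## Working session

There is one attempt and no reset: what is moved stays moved. The work goes in short steps, Python scripts to look and compute and a shell command to move; the robot and the scene stay as the last step left them, time stands still between calls to the robot, and variables do not carry over. Pictures are saved under pics/ and viewed, at most 10 in all, crops included, and the job is handed in when it is done.

```bash
ls; mkdir -p pics
python3 - <<'E'
from cell import arm, eyes, job
import cv2,json
for n in("top","side"):
    p,d=eyes.grab_frame(n); cv2.imwrite(f"pics/{n}0.png",p[:,:,::-1]); print(eyes.camera_info(n))
print(arm.read_state())
E
```

```text
pics
{'fx': 429.73985750659, 'fy': 429.73985750659, 'cx': 280.872027876923, 'cy': 206.05518729700128, 'origin': array([ 0.54161371, -0.07219223,  1.11464864]), 'orientation': array([ 0.017385  , -0.0533919 , -1.59532732])}
{'fx': 481.932418157608, 'fy': 481.932418157608, 'cx': 283.42617276749627, 'cy': 208.10731977734451, 'origin': array([0.34882747, 0.79785952, 0.5625661 ]), 'orientation': array([ 0.19055566, -1.44893007, -2.46832057])}
{'t': 0.1, 'joint_positions': array([ 1.20922494,  0.57642948,  0.02482824,  1.43780321, -0.01500849,
        1.12899198, -0.05648757]), 'qvel': array([ 6.49633574e-04, -3.38735756e-03,  2.19446414e-03, -2.21652299e-03,
        8.88573579e-04, -1.28349343e-03, -7.25636331e-05]), 'effort': array([ 5.96926489e-03, -7.67293596e+01,  2.25776486e+00, -2.86606121e+01,
        1.58173009e-02,  8.56972329e-03,  6.44541615e-05]), 'tcp_pos': array([ 0.18504024, -0.64884324,  0.30314818]), 'tcp_rot': array([-3.10991769e+00, -4.34813148e-01,  4.00134748e-04]), 'ft_force': array([0.33807565, 0.38624084, 0.79314202]), 'ft_torque': array([ 0.03289544, -0.02807726,  0.00538897]), 'grasp_force': 0.0, 'width': 0.0854887106807481}
```

View pics/top0.png

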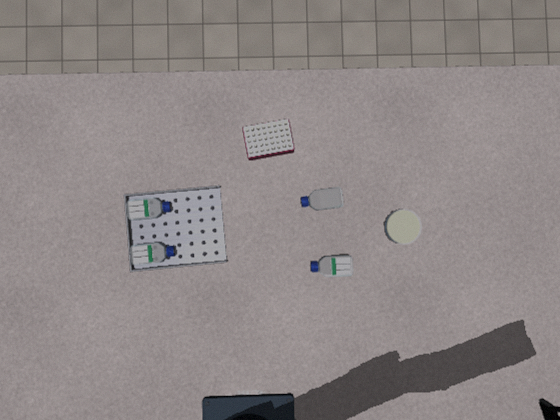

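View pics/side0.png

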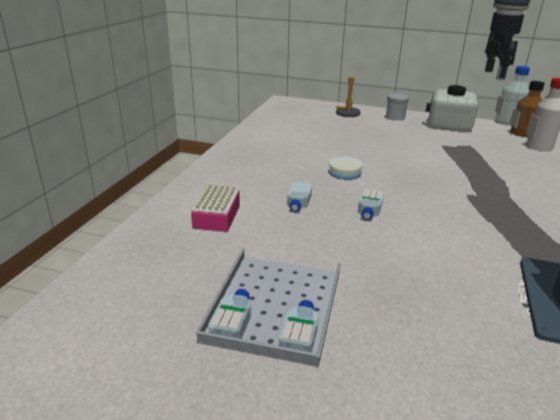

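Top view: upside-down flask at about (325,199), with its cap left (+y). The spare is at (335,266). The tray is at (175,228) with its back rim on the left at x≈128, row flasks at (150,208) and (152,252), dishes at (404,227) and the tip box at (268,138). The side view agrees.

```bash
cat > h.py <<'E'
import numpy as np,cv2
from scipy.spatial.transform import Rotation as R
from cell import arm,eyes,job
def rays(n,u,v):
    c=eyes.camera_info(n);u=np.asarray(u,float);v=np.asarray(v,float)
    d=np.stack([(u-c['cx'])/c['fx'],-(v-c['cy'])/c['fy'],-np.ones_like(u)],-1)
    return c['origin'],d@R.from_rotvec(c['orientation']).as_matrix().T
def plane(n,u,v,z):
    o,d=rays(n,u,v); return o+d*((z-o[2])/d[...,2])[...,None]
def cloud(n):
    p,d=eyes.grab_frame(n); v,u=np.mgrid[:420,:560]; o,r=rays(n,u,v)
    return p,d,o+r*d[...,None]
def blue(p):
    h=cv2.cvtColor(p,cv2.COLOR_RGB2HSV); return ((h[...,0]>105)&(h[...,0]<130)&(h[...,1]>140)).astype(np.uint8)
def blobs(m,amin=15):
    n,l,s,c=cv2.connectedComponentsWithStats(m); return [(c[i].round(1),s[i]) for i in range(1,n) if s[i,4]>=amin],l
E
python3 - <<'E'
from h import *
p,d,P=cloud("top")
print("bench z",np.median(P[280:330,100:300,2]), (d==0).sum())
b,l=blobs(blue(p))
for c,s in b: print("cap",c,s,plane("top",c[0],c[1],.015).round(4))
z=P[...,2]
for nm,(u0,u1,v0,v1),lo in [("flask",(295,350,180,218),.015),("spare",(305,360,248,285),.015),("L",(128,180,260-65+0,222),.024),("R",(130,180,238,266),.024)]:
    m=np.zeros(z.shape,bool); m[v0:v1,u0:u1]=z[v0:v1,u0:u1]>lo
    Q=P[m]; print(nm,m.sum(),Q.min(0).round(4),Q.max(0).round(4),np.median(Q[:,2]), [np.round(x,4) for x in cv2.minAreaRect((Q[:,:2]*1000).astype(np.float32))])
m=np.zeros(z.shape,np.uint8); s=(slice(180,280),slice(120,235)); m[s]=(z[s]>.014)
cv2.imwrite("pics/c.png",cv2.resize(np.hstack([p[175:285,115:360,::-1],np.clip(z[175:285,115:360,None]*6000,0,255).astype(np.uint8).repeat(3,2)]),None,fx=1.6,fy=1.6)) 
cv2.imwrite("pics/c.png",cv2.resize(np.vstack([p[175:285,115:360,::-1],np.clip(z[175:285,115:360,None]*6000,0,255).astype(np.uint8).repeat(3,2)]),None,fx=2.7,fy=2.7,interpolation=0))
E
```

```text
bench z 0.00010875200946969255 957
cap [304.4 200.9] [301 197   8   9  57] [ 0.6025 -0.1587  0.015 ]
cap [166.  206.4] [163 202   8  10  68] [0.597  0.1946 0.015 ]
cap [169.7 250.8] [166 246   9  11  70] [0.4841 0.1868 0.015 ]
cap [313.9 266.2] [311 262   7  10  62] [ 0.4352 -0.1783  0.015 ]
flask 747 [ 0.5416 -0.2537  0.0155] [ 0.635  -0.0722  1.1146] 0.02991580582755371 [array([ 593.0104, -159.8415]), array([ 58.6974, 194.5524]), np.float64(13.5981)]
spare 774 [ 0.4085 -0.2745  0.0155] [ 0.5416 -0.0722  1.1146] 0.030441096097534093 [array([ 463.1991, -165.76  ]), array([233.3725,  71.78  ]), np.float64(67.132)]
L 746 [ 0.5416 -0.0722  0.024 ] [0.6274 0.2868 1.1146] 0.03273936219662488 [array([584.9602, 106.4606]), array([362.1318,  63.5886]), np.float64(86.3212)]
R 776 [ 0.4516 -0.0722  0.024 ] [0.5416 0.2837 1.1146] 0.03275875219902025 [array([494.3323, 105.4594]), array([ 53.3221, 363.7847]), np.float64(6.5648)]
```

View pics/c.png

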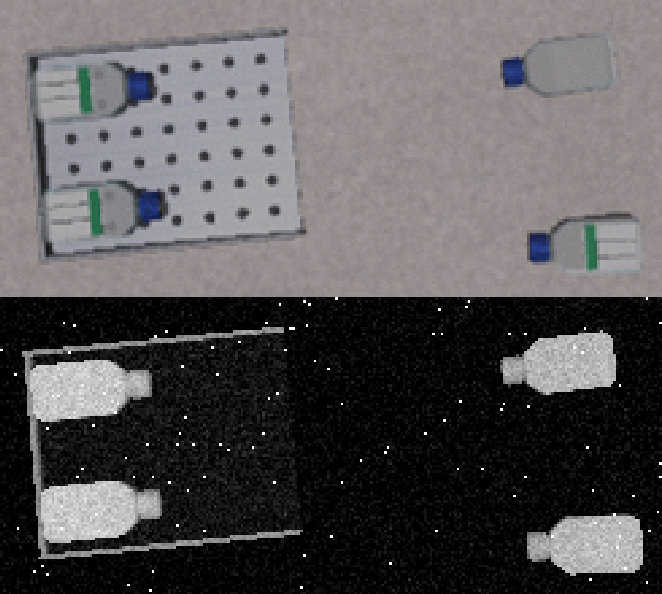

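The crop shows the flask bodies, caps and tray rims clearly in the depth map, with some speckle. The target flask is the bare-faced one at the upper right, and the row flasks are on the left. Next I'll fit filtered poses.

```bash
cat >> h.py <<'E'
def flaskpose(P,p,win,base):
    """centre (world) of body and heading of cap, by body top-face points and cap points"""
    u0,u1,v0,v1=win; Q=P[v0:v1,u0:u1].reshape(-1,3); z=Q[:,2]-base
    C=blue(p)[v0:v1,u0:u1].ravel()>0
    body=Q[(z>.024)&(z<.037)&~C]; cap=Q[C&(z>.01)&(z<.036)]
    c=np.median(cap[:,:2],0)
    D=np.linalg.norm(body[:,:2]-np.median(body[:,:2],0),axis=1); body=body[D<.055]
    x,y=body[:,0],body[:,1]
    # axis from cap and body midline, then length by bottom edge
    a=c-body[:,:2].mean(0); a/=np.linalg.norm(a)
    for _ in range(3):
        n=np.array([-a[1],a[0]]); s=(body[:,:2]-c)@a; w=(body[:,:2]-c)@n
        S=np.linspace(-85,-42,9)/1000; mids=[(np.percentile(w[abs(s-t)<.004],3)+np.percentile(w[abs(s-t)<.004],97))/2 for t in S]
        k,m=np.polyfit(S,mids,1); a=a+k*n; a/=np.linalg.norm(a)
    n=np.array([-a[1],a[0]]); s=(body[:,:2]-c)@a; w=(body[:,:2]-c)@n
    bot=np.percentile(s,1); wm=(np.percentile(w,2)+np.percentile(w,98))/2
    return c+a*(bot+.035)+n*wm, np.arctan2(a[1],a[0]), dict(wid=np.ptp(np.percentile(w,[1,99])),capc_to_bot=-bot,capoff=-wm,z=np.median(body[:,2]))
E
python3 - <<'E'
from h import *
Ps=[cloud("top") for _ in range(3)]; p=Ps[0][0]; P=np.median([x[2] for x in Ps],0)
for n,w,b in [("flask",(295,350,180,218),0),("spare",(305,360,248,285),0),("L",(126,180,192,222),.003),("R",(128,182,236,268),.003)]:
    print(n,flaskpose(P,p,w,b))
z=P[...,2]; ok=(z>.014)&(z<.026)
def line(win,ax):
    u0,u1,v0,v1=win; Q=P[v0:v1,u0:u1][ok[v0:v1,u0:u1]]; k=np.polyfit(Q[:,ax],Q[:,1-ax],1)
    r=Q[:,1-ax]-np.polyval(k,Q[:,ax]); g=abs(r)<.006; k=np.polyfit(Q[g,ax],Q[g,1-ax],1); r=Q[g,1-ax]-np.polyval(k,Q[g,ax]); print(k,r.std(),g.sum()); return k
L=line((145,215,185,194),1); Rr=line((150,225,258,268),1); B=line((122,133,222,240),0)
# back rim using a wider window
print("rims at y=.2 x:",np.polyval(L,.2),np.polyval(Rr,.2),"back y at x=.54",np.polyval(B,.54))
print("angle",np.arctan(L[0]),np.arctan(Rr[0]),np.arctan(B[0]))
E
```

```text
flask (array([ 0.60638363, -0.21714526]), np.float64(1.6676313042795663), {'wid': np.float64(0.05065251042888798), 'capc_to_bot': np.float64(0.09511996828971914), 'capoff': np.float64(-0.001008180897890773), 'z': np.float64(0.030425237326853094)})
spare (array([ 0.43542373, -0.23786805]), np.float64(1.547657354154023), {'wid': np.float64(0.05024885249287598), 'capc_to_bot': np.float64(0.09571463748130293), 'capoff': np.float64(1.2532907764751383e-05), 'z': np.float64(0.030771016528336692)})
L (array([0.59130447, 0.25378126]), np.float64(-1.4894461594824162), {'wid': np.float64(0.05071041013759059), 'capc_to_bot': np.float64(0.09792562086438819), 'capoff': np.float64(0.0005877143308081062), 'z': np.float64(0.0330384898469811)})
R (array([0.47862385, 0.24506931]), np.float64(-1.4819265484913688), {'wid': np.float64(0.05053775073641048), 'capc_to_bot': np.float64(0.096016947279529), 'capoff': np.float64(0.0003542232091645007), 'z': np.float64(0.03309283377353944)})
[-0.07088631  0.64856278] 0.0014283091547788013 123
[-0.06819535  0.45712218] 0.0014539968548102525 111
[0.07267732 0.2514671 ] 0.001311454828585326 47
rims at y=.2 x: 0.6343855215102663 0.4434831104227025 back y at x=.54 0.2907128566948628
angle -0.0707679331246109 -0.06808992779419581 0.07254976459869658
```

```bash
cat >> h.py <<'E'
def toolR(psi,phi):
    x=np.array([np.cos(psi),np.sin(psi),0]); z=np.array([0,0,-1.]); y=np.cross(z,x)
    return np.stack([x,y,z],1)@R.from_euler('y',phi).as_matrix()
def row(g,psi,phi,ref=None):
    """row values [cm, rad] bringing grasp point to g; ref=(g,psi,phi) of call start, else measured"""
    T=toolR(psi,phi); p=np.array(g)-.054*T[:,2]
    if ref: T0=toolR(*ref[1:]); p0=np.array(ref[0])-.054*T0[:,2]
    else:
        s=arm.read_state(); T0=R.from_rotvec(s['tcp_rot']).as_matrix(); p0=s['tcp_pos']
    return np.r_[(T0.T@(p-p0))*100, R.from_matrix(T0.T@T).as_rotvec()].round(3).tolist()
def st():
    s=arm.read_state(); T=R.from_rotvec(s['tcp_rot']).as_matrix(); 
    print('t',round(s['t'],2),'g',(s['tcp_pos']+.054*T[:,2]).round(4),'z',T[:,2].round(3),'psi',round(np.arctan2(-T[0,1],T[1,1])+0,3) ,'y',T[:,1].round(3),'q',s['joint_positions'].round(2),'F',s['ft_force'].round(1),'w',round(s['width'],4),'gf',s['grasp_force'])
E
python3 - <<'E'
from h import *
st(); print(row([.606,-.217,.2],1.668,0))
E
```

```text
t 0.3 g [ 0.1851 -0.649   0.2496] z [-0.  0. -1.] psi -2.864 y [ 0.274 -0.962 -0.001] q [ 1.21  0.58  0.02  1.44 -0.01  1.13 -0.06] F [ 0.1 -0.4 -0.4] w 0.0856 gf 0.0
[52.327, -30.004, 4.974, -0.0, -0.0, -1.39]
```

```bash
python3 -m pendant '[1,52.3,-30,5,0,0,-1.39,1,52.3,-30,5,0,0,-1.39,1,52.3,-30,5,0,0,-1.39,1,52.3,-30,5,0,0,-1.39,1,52.3,-30,5,0,0,-1.39,1,52.3,-30,5,0,0,-1.39,1,52.3,-30,5,0,0,-1.39,1,52.3,-30,5,0,0,-1.39,1,52.3,-30,5,0,0,-1.39,1,52.3,-30,5,0,0,-1.39]' 40
python3 - <<'E'
from h import *
st(); print(row([.606,-.217,.2],1.668,0)); print(row([.606,-.217,.2],1.668,-.7))
E
```

```text
t: 1.13
tcp_pos: [0.4759, -0.3501, 0.2696]
tcp_rot: [2.262, 2.179, -0.0]
ft_force: [0.6, 0.0, -0.3]
width: 0.0851
grasp_force: 0.0
t 1.13 g [ 0.4759 -0.3502  0.2156] z [ 0. -0. -1.] psi -1.608 y [ 0.999 -0.037  0.   ] q [ 0.78  0.5  -0.34  1.71  0.2   0.97  0.33] F [ 0.6  0.  -0.3] w 0.0851 gf 0.0
[13.788, 12.508, 1.557, 0.0, 0.0, -0.134]
[17.236, 12.041, 2.825, -0.047, -0.698, -0.129]
```

```bash
python3 -m pendant '[1,17.2,12,0,-0.047,-0.7,-0.13,1,17.2,12,0,-0.047,-0.7,-0.13,1,17.2,12,0,-0.047,-0.7,-0.13,1,17.2,12,0,-0.047,-0.7,-0.13,1,17.2,12,0,-0.047,-0.7,-0.13,1,17.2,12,0,-0.047,-0.7,-0.13,1,17.2,12,0,-0.047,-0.7,-0.13,1,17.2,12,0,-0.047,-0.7,-0.13,1,17.2,12,0,-0.047,-0.7,-0.13,1,17.2,12,0,-0.047,-0.7,-0.13]' 40
python3 - <<'E'
from h import *
st(); print(row([.606,-.217,.2],1.668,.9))
E
```

```text
t: 1.97
tcp_pos: [0.6015, -0.1864, 0.2698]
tcp_rot: [1.722, 1.885, -0.63]
ft_force: [0.4, -0.5, -0.4]
width: 0.0854
grasp_force: 0.0
t 1.97 g [ 0.6046 -0.2211  0.2285] z [ 0.057 -0.642 -0.765] psi -1.481 y [ 0.996  0.09  -0.001] q [-0.04  0.55 -0.05  1.81  0.9   1.01 -0.59] F [ 0.4 -0.5 -0.4] w 0.0854 gf 0.0
[-3.26, 0.206, 7.485, -0.0, 1.6, -0.008]
```

```bash
python3 -m pendant '[1,-3.3,0,7.5,0,1.6,0,1,-3.3,0,7.5,0,1.6,0,1,-3.3,0,7.5,0,1.6,0,1,-3.3,0,7.5,0,1.6,0,1,-3.3,0,7.5,0,1.6,0,1,-3.3,0,7.5,0,1.6,0,1,-3.3,0,7.5,0,1.6,0,1,-3.3,0,7.5,0,1.6,0,1,-3.3,0,7.5,0,1.6,0,1,-3.3,0,7.5,0,1.6,0]' 40
python3 - <<'E'
from h import *
st(); print(row([.606,-.217,.2],1.668,.9))
E
```

```text
t: 2.8
tcp_pos: [0.6079, -0.2628, 0.2357]
tcp_rot: [-1.827, -1.994, -0.506]
ft_force: [0.7, 0.7, -0.6]
width: 0.0853
grasp_force: 0.0
t 2.8 g [ 0.6057 -0.2354  0.1892] z [-0.041  0.509 -0.86 ] psi -1.485 y [0.996 0.086 0.004] q [ 0.82  0.82 -0.59  1.34 -0.07  1.31  0.45] F [ 0.7  0.7 -0.6] w 0.0853 gf 0.0
[0.197, 0.255, 0.36, 0.01, 0.364, -0.006]
```

```bash
python3 -m pendant '[1,0.2,0,0.5,0,0.7,0,1,0.2,0,0.5,0,0.7,0,1,0.2,0,0.5,0,0.7,0,1,0.2,0,0.5,0,0.7,0,1,0.2,0,0.5,0,0.7,0,1,0.2,0,0.5,0,0.7,0,1,0.2,0,0.5,0,0.7,0,1,0.2,0,0.5,0,0.7,0,1,0.2,0,0.5,0,0.7,0,1,0.2,0,0.5,0,0.7,0]' 40
python3 - <<'E'
from h import *
st(); print(row([.606,-.217,.1],1.668,-.5))
E
```

```text
t: 3.63
tcp_pos: [0.6087, -0.2543, 0.232]
tcp_rot: [-1.377, -1.511, -0.972]
ft_force: [-0.0, -0.3, 0.9]
width: 0.0854
grasp_force: 0.0
t 3.63 g [ 0.604  -0.2037  0.2139] z [-0.086  0.938 -0.336] psi -1.479 y [0.996 0.092 0.001] q [ 0.94  1.13 -0.75  1.15 -0.39  1.66  0.51] F [-0.  -0.3  0.9] w 0.0854 gf 0.0
[-5.84, 0.053, 8.807, 0.004, -1.728, -0.005]
```

Run:
```python
from h import *
g=np.array([.6054,-.207,.026]); z=toolR(1.668,-.5)[:,2]; print(z)
print(row(g-.09*z,1.668,-.5))
```

```text
[ 0.04652857 -0.47716238 -0.87758256]
[-3.583, 0.063, 13.646, 0.004, -1.728, -0.005]
```

```bash
python3 -m pendant '[1,-3.6,0.06,13.6,0,-1.73,0,1,-3.6,0.06,13.6,0,-1.73,0,1,-3.6,0.06,13.6,0,-1.73,0,1,-3.6,0.06,13.6,0,-1.73,0,1,-3.6,0.06,13.6,0,-1.73,0,1,-3.6,0.06,13.6,0,-1.73,0,1,-3.6,0.06,13.6,0,-1.73,0,1,-3.6,0.06,13.6,0,-1.73,0,1,-3.6,0.06,13.6,0,-1.73,0,1,-3.6,0.06,13.6,0,-1.73,0]' 40
python3 - <<'E'
from h import *
st()
g=np.array([.6054,-.207,.026]); z=toolR(1.668,-.5)[:,2]
print(row(g-.09*z,1.668,-.5));print(row(g,1.668,-.5))
E
```

```text
t: 4.47
tcp_pos: [0.5993, -0.138, 0.1545]
tcp_rot: [2.099, 2.306, -0.019]
ft_force: [-0.5, -0.1, -2.0]
width: 0.0855
grasp_force: 0.0
t 4.47 g [ 0.5998 -0.1393  0.1006] z [ 0.008 -0.025 -1.   ] psi -1.477 y [0.996 0.094 0.006] q [ 0.28  0.65 -0.22  1.78  0.23  0.73  0.02] F [-0.5 -0.1 -2. ] w 0.0855 gf 0.0
[-0.017, -0.068, 0.216, 0.005, -0.475, -0.005]
[-4.132, -0.102, 8.221, 0.005, -0.475, -0.005]
```

```bash
python3 -m pendant '[1,0,-0.1,0.2,0,-0.475,0,1,0,-0.1,0.2,0,-0.475,0,1,0,-0.1,0.2,0,-0.475,0,1,0,-0.1,0.2,0,-0.475,0,1,-0.8,-0.1,1.8,0,-0.475,0,1,-1.6,-0.1,3.4,0,-0.475,0,1,-2.5,-0.1,5,0,-0.475,0,1,-3.3,-0.1,6.6,0,-0.475,0,1,-4.1,-0.1,8.2,0,-0.475,0,1,-4.1,-0.1,8.2,0,-0.475,0]' 30
python3 - <<'E'
from h import *
st()
p,d=eyes.grab_frame("top"); q,d=eyes.grab_frame("side")
cv2.imwrite("pics/g1.png",np.hstack([cv2.resize(p[160:260,270:370,::-1],None,fx=4,fy=4),cv2.resize(q[120:240,240:360,::-1],(400,400))]))
E
```

```text
t: 5.3
tcp_pos: [0.6006, -0.1809, 0.0689]
tcp_rot: [1.845, 2.026, -0.466]
ft_force: [-0.3, -0.3, -0.1]
width: 0.0855
grasp_force: 0.0
t 5.3 g [ 0.6028 -0.2064  0.0214] z [ 0.042 -0.471 -0.881] psi -1.478 y [ 0.996  0.093 -0.002] q [-0.16  0.82  0.25  1.91  0.71  0.48 -0.54] F [-0.3 -0.3 -0.1] w 0.0855 gf 0.0
```

View pics/g1.png

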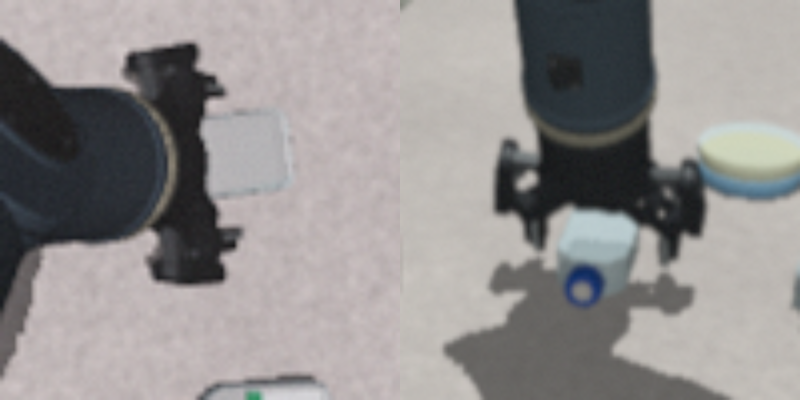

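Top and side crops: the flask lies between the open fingers (top crop centre about (250,150), side crop cap at (583,285)). I'll raise about 5 mm, shift 2.5 mm in x and close.

```bash
sed -i 's/np.arctan2(-T\[0,1\],T\[1,1\])+0/np.arctan2(T[0,1],-T[1,1])/' h.py
python3 - <<'E'
from h import *
st(); print(row([.6054,-.207,.027],1.668,-.5))
E
```

```text
t 5.4 g [ 0.6039 -0.2054  0.0232] z [ 0.044 -0.471 -0.881] psi 1.664 y [0.996 0.093 0.   ] q [-0.16  0.82  0.25  1.91  0.71  0.48 -0.54] F [-0.1  0.7 -0.1] w 0.0853 gf 0.0
[-0.296, 0.129, -0.25, -0.002, -0.007, -0.003]
```

```bash
python3 -m pendant '[1,-0.1,0,-0.2,0,0,0,0.2,-0.1,0,-0.2,0,0,0,-0.5,-0.1,0,-0.2,0,0,0,-1,-0.1,0,-0.2,0,0,0,-1,-0.1,0,-0.2,0,0,0,-1,-0.1,0,-0.2,0,0,0,-1,-0.1,0,-0.2,0,0,0,-1,-0.1,0,-0.2,0,0,0,-1,-0.1,0,-0.2,0,0,0,-1,-0.1,0,-0.2,0,0,0]' 30
python3 - <<'E'
from h import *
st(); g0=[.605,-.207,.028];r=(g0,1.668,-.5)
for g,psi,phi in [([.6,-.19,.12],1.66,-.5),([.575,-.14,.2],1.65,.1),([.55,-.08,.2],1.641,.55)]: print(row(g,psi,phi))
E
```

```text
t: 6.23
tcp_pos: [0.6017, -0.1801, 0.0729]
tcp_rot: [1.845, 2.025, -0.464]
ft_force: [-2.0, 3.4, 8.0]
width: 0.0512
grasp_force: 30.4
t 6.23 g [ 0.6041 -0.2056  0.0254] z [ 0.044 -0.472 -0.881] psi 1.664 y [0.996 0.093 0.   ] q [-0.16  0.81  0.25  1.91  0.71  0.49 -0.54] F [-2.   3.4  8. ] w 0.0512 gf 30.389672219753265
[-3.05, -0.242, -9.087, 0.002, -0.006, 0.003]
[-5.306, -2.28, -17.678, 0.003, 0.594, 0.014]
[-1.487, -4.269, -18.86, -0.0, 1.044, 0.024]
```

```bash
python3 -m pendant '[-1,-0.7,0,-2,0,0,0,-1,-1.5,0,-4.5,0,0,0,-1,-2.5,-0.1,-7,0,0,0,-1,-3,-0.2,-9,0,0,0,-1,-3.4,-0.5,-11,0,0.1,0,-1,-4,-1,-13,0,0.2,0,-1,-4.3,-1.5,-14.5,0,0.3,0,-1,-4.5,-2,-16,0,0.4,0,-1,-5,-2.2,-17,0,0.5,0,-1,-5.3,-2.3,-17.7,0,0.6,0.01]' 30
python3 - <<'E'
from h import *
st()
for g,psi,phi in [([.55,-.08,.15],1.641,1.07),([.55,-.08,.07],1.641,1.07)]: print(row(g,psi,phi))
E
```

```text
t: 7.07
tcp_pos: [0.5751, -0.1454, 0.2556]
tcp_rot: [-2.071, -2.254, -0.12]
ft_force: [0.0, -1.3, -1.6]
width: 0.0519
grasp_force: 32.5
t 7.07 g [ 0.5748 -0.1394  0.2019] z [-0.005  0.11  -0.994] psi 1.655 y [0.996 0.084 0.005] q [ 0.38  0.52 -0.25  1.7   0.02  0.96  0.23] F [ 0.  -1.3 -1.6] w 0.0519 gf 32.53077507019043
[1.098, -2.054, 8.127, -0.004, 0.959, 0.015]
[0.214, -2.09, 16.078, -0.004, 0.959, 0.015]
```

```bash
python3 -m pendant '[-1,0.1,-0.2,0.8,0,0.11,0,-1,0.2,-0.4,1.6,0,0.22,0,-1,0.3,-0.6,2.4,0,0.33,0,-1,0.5,-0.8,3.2,0,0.44,0,-1,0.6,-1,4,0,0.55,0,-1,0.7,-1.2,4.9,0,0.66,0,-1,0.8,-1.6,6,0,0.77,0.01,-1,1,-1.8,7,0,0.88,0.015,-1,1.1,-2,8.1,0,0.96,0.015,-1,1.1,-2,8.1,0,0.96,0.015]' 30
python3 - <<'E'
from h import *
st()
for h in (.058,.050,.048): print(row([.55,-.08,h],1.641,1.07))
p,d=eyes.grab_frame("top"); q,d=eyes.grab_frame("side")
cv2.imwrite("pics/g2.png",np.hstack([cv2.resize(p[150:250,220:320,::-1],None,fx=4,fy=4),cv2.resize(q[110:250,250:390,::-1],(400,400))]))
E
```

```text
t: 7.9
tcp_pos: [0.5513, -0.1299, 0.1686]
tcp_rot: [-1.508, -1.599, -0.88]
ft_force: [-1.3, -1.2, -0.7]
width: 0.0514
grasp_force: 32.6
t 7.9 g [ 0.5477 -0.0826  0.1428] z [-0.066  0.876 -0.478] psi 1.638 y [ 0.998  0.067 -0.015] q [ 0.84  0.97 -0.58  1.61 -0.49  1.24  0.72] F [-1.3 -1.2 -0.7] w 0.0514 gf 32.558035254478455
[-7.312, 0.342, 4.264, -0.005, -0.003, -0.014]
[-8.015, 0.354, 4.647, -0.005, -0.003, -0.014]
[-8.191, 0.357, 4.742, -0.005, -0.003, -0.014]
```

View pics/g2.png

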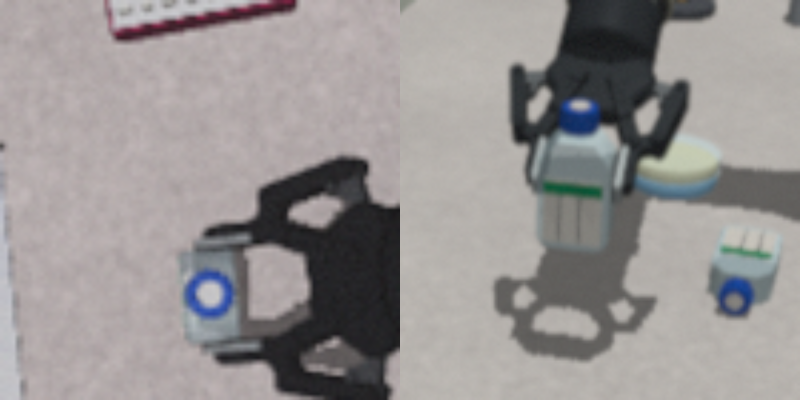

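The flask is held upright with its cap up (top crop (210,293)) and the panel towards +y (side crop (575,215)). I'll lower it to the bench.

```bash
python3 -m pendant '[-1,-1.2,0.1,0.7,0,0,-0.01,-1,-2.5,0.2,1.4,0,0,-0.01,-1,-4,0.3,2.2,0,0,-0.01,-1,-5.5,0.3,3.1,0,0,-0.01,-1,-6.5,0.3,3.8,0,0,-0.01,-1,-7.3,0.35,4.2,0,0,-0.01,-1,-7.7,0.35,4.5,0,0,-0.01,-1,-7.9,0.35,4.6,0,0,-0.01,-1,-7.9,0.35,4.6,0,0,-0.01,-1,-7.9,0.35,4.6,0,0,-0.01]' 30
python3 - <<'E'
from h import *
st(); print(row([.55,-.08,.047],1.641,1.07))
E
```

```text
t: 8.83
tcp_pos: [0.5564, -0.1256, 0.0826]
tcp_rot: [-1.5, -1.62, -0.887]
ft_force: [1.3, -0.1, -0.3]
width: 0.051
grasp_force: 32.6
t 8.83 g [ 0.5529 -0.0784  0.0565] z [-0.065  0.873 -0.483] psi 1.647 y [0.997 0.076 0.002] q [ 0.82  1.09 -0.56  1.61 -0.46  1.14  0.8 ] F [ 1.3 -0.1 -0.3] w 0.051 gf 32.59074568748474
[-0.914, -0.319, 0.34, -0.004, 0.004, 0.005]
```

```bash
python3 -m pendant '[-1,-0.2,0,0.1,0,0,0,-1,-0.4,0,0.2,0,0,0,-1,-0.55,0,0.3,0,0,0,-1,-0.65,0,0.35,0,0,0,-1,-0.73,0,0.4,0,0,0,-1,-0.78,0,0.42,0,0,0,-1,-0.78,0,0.42,0,0,0,-1,-0.78,0,0.42,0,0,0,-1,-0.78,0,0.42,0,0,0,-1,-0.78,0,0.42,0,0,0]' 30
python3 - <<'E'
from h import *
st(); print(row([.552,-.0784,.0465],1.641,1.07))
E
```

```text
t: 9.67
tcp_pos: [0.5562, -0.1258, 0.0747]
tcp_rot: [-1.498, -1.619, -0.888]
ft_force: [-1.6, -5.1, 10.1]
width: 0.0511
grasp_force: 33.8
t 9.67 g [ 0.5526 -0.0786  0.0487] z [-0.065  0.874 -0.482] psi 1.647 y [0.997 0.076 0.002] q [ 0.82  1.1  -0.56  1.61 -0.45  1.13  0.8 ] F [-1.6 -5.1 10.1] w 0.0511 gf 33.80024313926697
[-0.188, -0.084, 0.128, -0.004, 0.002, 0.005]
```

```bash
python3 -m pendant '[-1,0.09,0,-0.05,0,0,0,-1,0.09,0,-0.05,0,0,0,0.3,0.09,0,-0.05,0,0,0,0.4,0.09,0,-0.05,0,0,0,0.5,0.09,0,-0.05,0,0,0,0.6,0.09,0,-0.05,0,0,0,0.8,0.09,0,-0.05,0,0,0,1,0.09,0,-0.05,0,0,0,1,0.09,0,-0.05,0,0,0,1,0.09,0,-0.05,0,0,0]' 30
python3 - <<'E'
from h import *
st()
p,d,P=cloud("top"); b,l=blobs(blue(p))
for c,s in b: print(c,s[4],plane("top",c[0],c[1],.105).round(4), np.median(P[l==l[int(c[1]),int(c[0])]][:,:3],0).round(4))
E
```

```text
t: 10.5
tcp_pos: [0.5562, -0.1256, 0.0743]
tcp_rot: [-1.5, -1.619, -0.887]
ft_force: [0.4, 0.8, 1.3]
width: 0.0859
grasp_force: 0.0
t 10.5 g [ 0.5526 -0.0785  0.0482] z [-0.066  0.873 -0.483] psi 1.647 y [0.997 0.076 0.002] q [ 0.82  1.1  -0.56  1.61 -0.45  1.13  0.8 ] F [0.4 0.8 1.3] w 0.0859 gf 0.0
[165.9 206.4] 66 [0.5925 0.173  0.105 ] [0.596 0.191 0.029]
[270.7 221.6] 43 [ 0.5508 -0.071   0.105 ] [ 5.783e-01 -9.340e-02  2.000e-04]
[169.7 250.8] 69 [0.4888 0.1656 0.105 ] [0.4844 0.1839 0.0284]
[313.8 266.2] 61 [ 0.4439 -0.1694  0.105 ] [ 0.4368 -0.1769  0.0267]
```

Run:
```python
from h import *
print(row([.558,-.156,.097],1.645,1.072)); print(row([.558,-.15,.25],1.645,.6));
```

```text
[0.489, -0.049, -9.16, -0.001, 0.006, 0.002]
[16.631, 0.025, -15.454, -0.0, -0.466, 0.002]
```

```bash
python3 -m pendant '[1,0,0,-1.5,0,0,0,1,0,0,-3.5,0,0,0,1,0,0,-6,0,0,0,1,0.3,0,-9,0,0,0,1,3,0,-11,0,0,0,1,6.5,0,-12,0,-0.1,0,1,9.5,0,-13,0,-0.2,0,1,12.5,0,-14,0,-0.3,0,1,15,0,-15,0,-0.4,0,1,16.6,0,-15.5,0,-0.47,0]' 30
python3 - <<'E'
from h import *
st()
z=toolR(1.645,-.6)[:,2]; g=np.array([.551,-.06,.06]); print(row([.55,-.05,.25],1.645,-.05)); print(row(g-.12*z+[0,0,.06],1.645,-.6))
E
```

```text
t: 11.38
tcp_pos: [0.5608, -0.1798, 0.299]
tcp_rot: [-1.805, -1.953, -0.555]
ft_force: [0.7, -0.2, 0.0]
width: 0.0855
grasp_force: 0.0
t 11.38 g [ 0.5588 -0.1498  0.2541] z [-0.037  0.555 -0.831] psi 1.648 y [0.997 0.077 0.007] q [ 0.73  0.63 -0.46  1.52 -0.29  1.28  0.52] F [ 0.7 -0.2  0. ] w 0.0855 gf 0.0
[11.321, -0.079, 6.981, 0.006, -0.64, 0.004]
[16.186, -0.06, 15.086, 0.007, -1.19, 0.003]
```

```bash
python3 -m pendant '[1,2.2,0,1,0,-0.12,0,1,4.5,0,2.2,0,-0.24,0,1,6.8,0,3.5,0,-0.36,0,1,9,0,5,0,-0.48,0,1,11,0,6.7,0,-0.6,0,1,12.5,0,8.5,0,-0.72,0,1,13.5,0,10,0,-0.84,0,1,14.5,0,12,0,-0.96,0,1,15.5,0,13.7,0,-1.08,0,1,16.2,0,15,0,-1.19,0]' 30
python3 - <<'E'
from h import *
st()
p,d,P=cloud("top"); b,l=blobs(blue(p),20)
for c,s in b: print(c,s[4],plane("top",c[0],c[1],.105).round(4))
z=toolR(1.645,-.6)[:,2]; g=np.array([.551,-.06,.06]); print(row(g-.12*z,1.645,-.6)); print(row(g,1.645,-.6))
E
```

```text
t: 12.22
tcp_pos: [0.5435, 0.0396, 0.2618]
tcp_rot: [1.796, 1.942, -0.549]
ft_force: [0.5, 0.0, -1.0]
width: 0.0855
grasp_force: 0.0
t 12.22 g [0.5462 0.0093 0.2172] z [ 0.049 -0.561 -0.826] psi 1.65 y [0.997 0.08  0.005] q [-0.39  0.51 -0.09  1.84  0.66  1.14 -0.79] F [ 0.5  0.  -1. ] w 0.0855 gf 0.0
[165.5 203.9] 30 [0.5983 0.1739 0.105 ]
[270.6 221.6] 42 [ 0.5508 -0.0708  0.105 ]
[313.8 266.2] 60 [ 0.4439 -0.1694  0.105 ]
[2.409, 0.054, 4.986, 0.008, 0.002, 0.013]
[2.436, -0.046, 16.986, 0.008, 0.002, 0.013]
```

```bash
python3 -m pendant '[1,1.2,0,2.5,0,0,0.01,1,2.4,0.05,5,0,0,0.013,1,2.4,0.05,7.5,0,0,0.013,1,2.4,0.03,10,0,0,0.013,1,2.4,0,12,0,0,0.013,1,2.4,0,14,0,0,0.013,1,2.4,0,15.5,0,0,0.013,1,2.4,0,16.6,0,0,0.013,1,2.4,0,16.6,0,0,0.013,1,2.4,0,16.6,0,0,0.013]' 30
python3 - <<'E'
from h import *
st(); print(row([.551,-.06,.062],1.645,-.6))
p,d=eyes.grab_frame("side")
cv2.imwrite("pics/g3.png",cv2.resize(p[90:250,230:390,::-1],(480,480)))
E
```

```text
t: 13.1
tcp_pos: [0.5492, -0.0362, 0.1104]
tcp_rot: [1.815, 1.931, -0.546]
ft_force: [-0.3, 0.8, 0.8]
width: 0.0856
grasp_force: 0.0
t 13.1 g [ 0.5515 -0.0663  0.0656] z [ 0.043 -0.557 -0.829] psi 1.635 y [0.998 0.064 0.008] q [-0.31  0.72 -0.    2.    0.87  0.79 -0.99] F [-0.3  0.8  0.8] w 0.0856 gf 0.0
[0.762, -0.006, -0.052, 0.001, -0.007, -0.013]
```

View pics/g3.png

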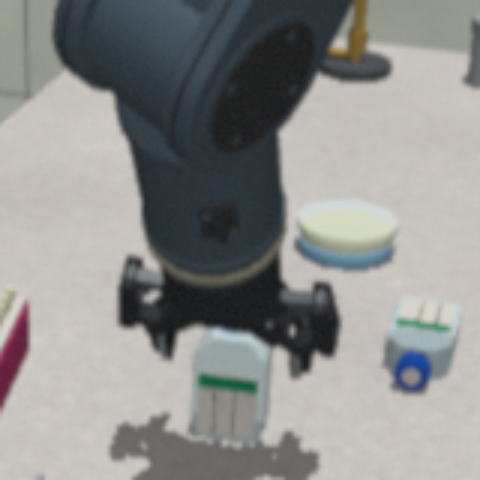

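The side crop shows the standing flask, panel visible at (228,400), centred between the open fingers. I'll close on it.

```bash
python3 -m pendant '[1,0.5,0,0,0,0,0,0.6,0.5,0,0,0,0,0,0.4,0.5,0,0,0,0,0,0.3,0.5,0,0,0,0,0,0.2,0.5,0,0,0,0,0,0,0.5,0,0,0,0,0,-0.5,0.5,0,0,0,0,0,-1,0.5,0,0,0,0,0,-1,0.5,0,0,0,0,0,-1,0.5,0,0,0,0,0]' 30
python3 - <<'E'
from h import *
st(); a=np.array([-.0695,1])/np.hypot(1,.0695)
s=arm.read_state()
for g,psi,phi in [([.5515,-.06,.17],1.635,-.6),([.541,.0,.2],1.641,0.),([.547,.07,.13],1.641,.97)]: print(row(g,psi,phi))
E
```

```text
t: 13.98
tcp_pos: [0.5492, -0.0317, 0.1081]
tcp_rot: [1.814, 1.931, -0.545]
ft_force: [-0.7, 2.7, 5.3]
width: 0.0516
grasp_force: 31.9
t 13.98 g [ 0.5516 -0.0618  0.0633] z [ 0.044 -0.558 -0.829] psi 1.636 y [0.998 0.065 0.009] q [-0.32  0.73 -0.    2.    0.87  0.79 -1.  ] F [-0.7  2.7  5.3] w 0.0516 gf 31.91861093044281
[-5.779, 0.149, -8.945, 0.008, -0.006, -0.005]
[-5.496, -0.473, -13.9, 0.008, 0.594, -0.008]
[1.803, 0.515, -7.538, 0.011, 1.564, -0.004]
```

```bash
python3 -m pendant '[-1,-1,0,-1.5,0,0,0,-1,-2.5,0,-4,0,0,0,-1,-4,0,-6.5,0,0,0,-1,-5.8,0.1,-9,0,0,0,-1,-6.5,0,-11,0,0.1,0,-1,-6.5,-0.1,-12,0,0.22,0,-1,-6.3,-0.2,-12.7,0,0.34,0,-1,-6,-0.3,-13.3,0,0.46,0,-1,-5.5,-0.4,-13.9,0,0.58,0,-1,-5.5,-0.4,-13.9,0,0.59,0]' 35
python3 - <<'E'
from h import *
st()
for g,psi,phi in [([.5465,.09,.12],1.641,.978)]: print(row(g,psi,phi))
E
```

```text
t: 14.82
tcp_pos: [0.5419, -0.0035, 0.2545]
tcp_rot: [2.151, 2.28, 0.013]
ft_force: [-0.6, -0.9, -0.8]
width: 0.0512
grasp_force: 37.5
t 14.82 g [ 0.5424 -0.0034  0.2005] z [ 0.011  0.002 -1.   ] psi 1.629 y [0.998 0.058 0.011] q [ 0.15  0.44 -0.33  1.86  0.18  0.86 -0.21] F [-0.6 -0.9 -0.8] w 0.0512 gf 37.52328872680664
[4.82, 0.95, 10.452, 0.016, 0.977, -0.006]
```

```bash
python3 -m pendant '[-1,0.5,0.1,0.8,0,0.11,0,-1,1,0.2,1.6,0,0.22,0,-1,1.5,0.3,2.5,0.01,0.33,0,-1,2,0.4,3.6,0.01,0.44,0,-1,2.5,0.5,5,0.01,0.55,0,-1,3,0.6,6.5,0.015,0.66,0,-1,3.5,0.7,8,0.015,0.77,0,-1,4,0.8,9.3,0.016,0.88,-0.006,-1,4.8,0.95,10.4,0.016,0.977,-0.006,-1,4.8,0.95,10.4,0.016,0.977,-0.006]' 35
python3 - <<'E'
from h import *
st()
for h in(.12,.05,.034,.027): print(row([.546,.0946,h],1.641,.978))
p,d,P=cloud("top"); q,_=eyes.grab_frame("side")
cv2.imwrite("pics/g4.png",np.hstack([cv2.resize(p[160:290,110:240,::-1],(400,400)),cv2.resize(q[160:360,190:390,::-1],(400,400))]))
E
```

```text
t: 15.65
tcp_pos: [0.5467, 0.047, 0.1423]
tcp_rot: [-1.56, -1.67, -0.817]
ft_force: [-0.0, -1.2, -2.2]
width: 0.0516
grasp_force: 37.5
t 15.65 g [0.5429 0.0917 0.1122] z [-0.071  0.828 -0.557] psi 1.647 y [ 0.997  0.076 -0.014] q [ 0.74  0.98 -0.84  1.86 -0.41  0.78  0.51] F [-0.  -1.2 -2.2] w 0.0516 gf 37.507508397102356
[0.813, 0.252, -0.212, -0.013, -0.002, -0.009]
[-5.002, 0.353, 3.684, -0.013, -0.002, -0.009]
[-6.331, 0.376, 4.575, -0.013, -0.002, -0.009]
[-6.913, 0.386, 4.964, -0.013, -0.002, -0.009]
```

View pics/g4.png

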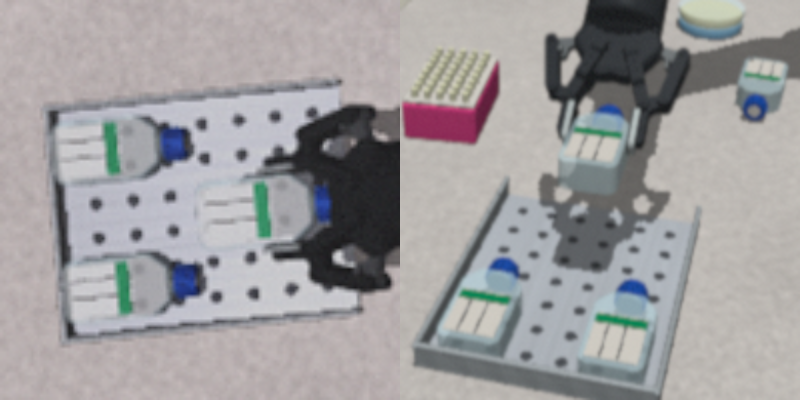

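Both crops show the flask held level with its panel up, heading between the row flasks (top crop (255,210)). I'll lower it to the tray floor.

```bash
python3 -m pendant '[-1,-0.8,0.3,0.7,-0.01,0,-0.01,-1,-2,0.3,1.5,-0.01,0,-0.01,-1,-3.2,0.3,2.4,-0.01,0,-0.01,-1,-4.2,0.35,3.1,-0.01,0,-0.01,-1,-5,0.35,3.7,-0.01,0,-0.01,-1,-5.6,0.35,4.1,-0.01,0,-0.01,-1,-6,0.35,4.4,-0.01,0,-0.01,-1,-6.2,0.35,4.5,-0.01,0,-0.01,-1,-6.2,0.35,4.5,-0.01,0,-0.01,-1,-6.2,0.35,4.5,-0.01,0,-0.01]' 35
python3 - <<'E'
from h import *
st()
print(row([.546,.0946,.027],1.641,.978))
E
```

```text
t: 16.58
tcp_pos: [0.5522, 0.0506, 0.0731]
tcp_rot: [-1.56, -1.692, -0.839]
ft_force: [0.9, 0.2, -0.7]
width: 0.0513
grasp_force: 37.5
t 16.58 g [0.5493 0.0952 0.0428] z [-0.055  0.825 -0.562] psi 1.645 y [0.997 0.075 0.012] q [ 0.72  1.09 -0.81  1.86 -0.38  0.67  0.58] F [ 0.9  0.2 -0.7] w 0.0513 gf 37.53306806087494
[-1.345, -0.334, 0.856, 0.003, 0.004, 0.012]
```

```bash
python3 -m pendant '[-1,-0.4,-0.15,0.25,0.01,0,0.01,-1,-0.7,-0.3,0.45,0.01,0,0.01,-1,-0.9,-0.3,0.58,0.01,0,0.01,-1,-1.05,-0.3,0.67,0.01,0,0.01,-1,-1.15,-0.3,0.74,0.01,0,0.01,-1,-1.23,-0.3,0.79,0.01,0,0.01,-1,-1.25,-0.3,0.8,0.01,0,0.01,-1,-1.25,-0.3,0.8,0.01,0,0.01,-1,-1.25,-0.3,0.8,0.01,0,0.01,-1,-1.25,-0.3,0.8,0.01,0,0.01]' 35
python3 - <<'E'
from h import *
st()
print(row([.546,.0946,.027],1.641,.978))
E
```

```text
t: 17.42
tcp_pos: [0.5494, 0.05, 0.0581]
tcp_rot: [-1.561, -1.684, -0.824]
ft_force: [-0.1, 0.5, -0.5]
width: 0.0513
grasp_force: 37.5
t 17.42 g [0.5459 0.0945 0.0277] z [-0.065  0.824 -0.562] psi 1.648 y [ 0.997  0.077 -0.002] q [ 0.72  1.12 -0.8   1.86 -0.37  0.67  0.58] F [-0.1  0.5 -0.5] w 0.0513 gf 37.54070162773132
[-0.081, -0.028, 0.051, -0.007, 0.005, 0.002]
```

```bash
python3 -m pendant '[-1,-0.04,0,0.03,0,0,0,-1,-0.08,0,0.05,0,0,0,-1,-0.12,0,0.08,0,0,0,-1,-0.16,0,0.1,0,0,0,-1,-0.18,0,0.12,0,0,0,-1,-0.18,0,0.12,0,0,0,-1,-0.18,0,0.12,0,0,0,-1,-0.18,0,0.12,0,0,0,-1,-0.18,0,0.12,0,0,0,-1,-0.18,0,0.12,0,0,0]' 35
python3 - <<'E'
from h import *
st()
E
```

```text
t: 18.25
tcp_pos: [0.5494, 0.05, 0.0563]
tcp_rot: [-1.56, -1.684, -0.824]
ft_force: [-0.5, -4.1, 4.6]
width: 0.0512
grasp_force: 38.1
t 18.25 g [0.5459 0.0945 0.026 ] z [-0.065  0.825 -0.562] psi 1.648 y [ 0.997  0.077 -0.002] q [ 0.72  1.12 -0.8   1.86 -0.37  0.67  0.59] F [-0.5 -4.1  4.6] w 0.0512 gf 38.108872175216675
```

```bash
python3 -m pendant '[0.3,0,0,0,0,0,0,0.6,0,0,0,0,0,0,1,0,0,0,0,0,0,1,0,0,0,0,0,0,1,0,0,-1.5,0,0,0,1,0,0,-3.5,0,0,0,1,0,0,-6,0,0,0,1,0,0,-9,0,0,0,1,1,0,-12,0,-0.1,0,1,3,0,-13,0,-0.2,0]' 35
python3 - <<'E'
from h import *
st()
Ps=[cloud("top") for _ in range(3)]; p=Ps[0][0]; P=np.median([x[2] for x in Ps],0)
for n,w,b in [("flask",(172,225,205,250),.003),("L",(126,180,192,222),.003),("R",(128,182,236,268),.003)]:
    try: print(n,flaskpose(P,p,w,b))
    except Exception as e: print(n,e)
cv2.imwrite("pics/g5.png",cv2.resize(p[160:290,110:300,::-1],None,fx=3,fy=3))
E
```

```text
t: 19.08
tcp_pos: [0.5576, -0.0472, 0.1521]
tcp_rot: [-1.704, -1.818, -0.684]
ft_force: [1.7, 0.3, 0.0]
width: 0.0854
grasp_force: 0.0
t 19.08 g [ 0.5549 -0.0098  0.1133] z [-0.05   0.693 -0.719] psi 1.638 y [ 0.998  0.067 -0.004] q [ 0.75  0.86 -0.71  1.78 -0.29  0.88  0.46] F [1.7 0.3 0. ] w 0.0854 gf 0.0
flask (array([0.54141296, 0.12001192]), np.float64(-1.4862898787682886), {'wid': np.float64(0.05034187802286305), 'capc_to_bot': np.float64(0.09600784611451041), 'capoff': np.float64(-0.0002937336053631546), 'z': np.float64(0.0332740960603487)})
L (array([0.59135613, 0.25361468]), np.float64(-1.490234227468862), {'wid': np.float64(0.05073813061417874), 'capc_to_bot': np.float64(0.09704967186808068), 'capoff': np.float64(-0.0014967540996317034), 'z': np.float64(0.03302635167980017)})
R (array([0.47855502, 0.24502684]), np.float64(-1.4801239442476024), {'wid': np.float64(0.05046955971972085), 'capc_to_bot': np.float64(0.09686501004387464), 'capoff': np.float64(0.0003063208091311602), 'z': np.float64(0.03307870572370353)})
```

View pics/g5.png

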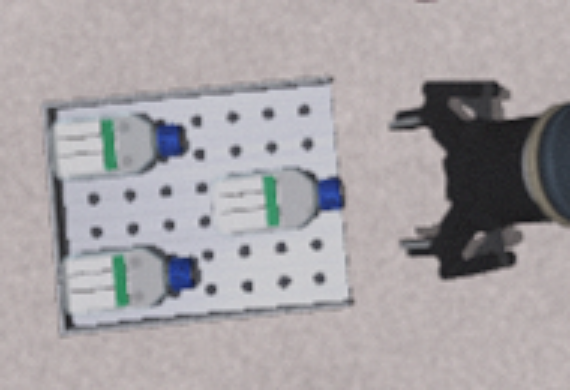

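The flask lies panel up on the tray, cap to the front at crop (330,193), behind the gap and clear of the row. Next I grip its cap from above.

Run:
```python
from h import *
print(row([.5468,.0562,.11],1.65,0),row([.5468,.0562,.026],1.65,0))
```

```text
[7.355, -0.314, 6.169, 0.003, -0.77, 0.002] [1.508, -0.341, 12.199, 0.003, -0.77, 0.002]
```

```bash
python3 -m pendant '[1,2,-0.1,0,0,-0.11,0,1,4,-0.2,1,0,-0.22,0,1,5.5,-0.3,2.5,0,-0.34,0,1,6.5,-0.3,4,0,-0.46,0,1,7,-0.3,5,0,-0.58,0,1,7.3,-0.3,6,0,-0.7,0,1,7.36,-0.31,6.17,0,-0.77,0,1,7.36,-0.31,6.17,0,-0.77,0,1,5.5,-0.32,8.1,0,-0.77,0,1,4.5,-0.32,9.1,0,-0.77,0]' 30
python3 - <<'E'
from h import *
st(); print(row([.5468,.0562,.026],1.65,0))
E
```

```text
t: 20.07
tcp_pos: [0.545, 0.0564, 0.1181]
tcp_rot: [-2.126, -2.305, 0.0]
ft_force: [-0.9, -0.1, -0.4]
width: 0.0851
grasp_force: 0.0
t 20.07 g [0.5448 0.0566 0.0641] z [-0.004  0.004 -1.   ] psi 1.652 y [ 0.997  0.081 -0.004] q [-0.08  0.63 -0.16  1.97  0.17  0.56 -0.28] F [-0.9 -0.1 -0.4] w 0.0851 gf 0.0
[-0.048, 0.189, 3.812, -0.004, -0.004, 0.002]
```

```bash
python3 -m pendant '[1,0,0.1,1.2,0,0,0,1,0,0.1,2.4,0,0,0,1,0,0.1,3.3,0,0,0,1,0,0.1,3.6,0,0,0,0.3,0,0.1,3.6,0,0,0,-0.2,0,0.1,3.6,0,0,0,-0.6,0,0.1,3.6,0,0,0,-1,0,0.1,3.6,0,0,0,-1,0,0.1,3.6,0,0,0,-1,0,0.1,3.6,0,0,0]' 25
python3 - <<'E'
from h import *
st(); H=np.array([.535,.254]); d=np.array([-.0693,.9976])
for s in(.06,.02,.0,-.004): print(s,row([*(H-d*(s+.064)),.026],1.641,0))
E
```

```text
t: 20.9
tcp_pos: [0.5471, 0.0551, 0.0847]
tcp_rot: [-2.132, -2.303, -0.003]
ft_force: [-0.1, -0.8, 4.5]
width: 0.0246
grasp_force: 25.9
t 20.9 g [0.5471 0.0552 0.0307] z [-0.001  0.003 -1.   ] psi 1.648 y [ 0.997  0.077 -0.001] q [-0.09  0.68 -0.15  1.98  0.19  0.49 -0.29] F [-0.1 -0.8  4.5] w 0.0246 gf 25.937406420707703
0.06 [7.527, 0.227, 0.498, -0.001, -0.003, 0.007]
0.02 [11.527, 0.258, 0.512, -0.001, -0.003, 0.007]
0.0 [13.527, 0.274, 0.519, -0.001, -0.003, 0.007]
-0.004 [13.927, 0.277, 0.52, -0.001, -0.003, 0.007]
```

```bash
python3 -m pendant '[-1,1,0.1,0,0,0,0,-1,2,0.2,0,0,0,0,-1,3,0.25,0,0,0,0,-1,4,0.25,0,0,0,-0.007,-1,5,0.25,0,0,0,-0.007,-1,6,0.25,0,0,0,-0.007,-1,7,0.25,0,0,0,-0.007,-1,8,0.25,0,0,0,-0.007,-1,8.5,0.25,0,0,0,-0.007,-1,8.5,0.25,0,0,0,-0.007]' 25
python3 - <<'E'
from h import *
st(); H=np.array([.535,.254]); d=np.array([-.0693,.9976])
for s in(.0,-.004): print(s,row([*(H-d*(s+.064)),.0307],1.641,0))
Ps=[cloud("top") for _ in range(3)]; p=Ps[0][0]; P=np.median([x[2] for x in Ps],0)
for n,w,b in [("L",(126,180,192,222),.003),("R",(128,182,236,268),.003)]: print(n,flaskpose(P,p,w,b))
cv2.imwrite("pics/g6.png",cv2.resize(p[170:280,115:255,::-1],None,fx=4,fy=4))
E
```

```text
t: 21.73
tcp_pos: [0.5427, 0.1419, 0.0847]
tcp_rot: [-2.121, -2.312, -0.003]
ft_force: [-0.4, 1.9, 2.5]
width: 0.0245
grasp_force: 25.9
t 21.73 g [0.5426 0.1421 0.0307] z [-0.002  0.004 -1.   ] psi 1.657 y [ 0.996  0.086 -0.001] q [-0.25  0.69 -0.13  1.96  0.16  0.5  -0.41] F [-0.4  1.9  2.5] w 0.0245 gf 25.94996452331543
0.0 [4.838, 0.087, 0.019, -0.001, -0.004, 0.016]
-0.004 [5.238, 0.094, 0.021, -0.001, -0.004, 0.016]
  return _methods._mean(a, axis=axis, dtype=dtype,
  ret = um.true_divide(
Traceback (most recent call last):
  File "h.py", line 29, in flaskpose
    S=np.linspace(-85,-42,9)/1000; mids=[(np.percentile(w[abs(s-t)<.004],3)+np.percentile(w[abs(s-t)<.004],97))/2 for t in S]
                                          ~~~~~~~~~~~~~^^^^^^^^^^^^^^^^^^^^
IndexError: index -1 is out of bounds for axis 0 with size 0
```

```bash
python3 -m pendant '[-1,0.6,0.03,0,0,0,0.016,-1,1.2,0.06,0,0,0,0.016,-1,1.8,0.09,0,0,0,0.016,-1,2.4,0.09,0,0,0,0.016,-1,3,0.09,0,0,0,0.016,-1,3.5,0.09,0,0,0,0.016,-1,4,0.09,0,0,0,0.016,-1,4.4,0.09,0,0,0,0.016,-1,4.4,0.09,0,0,0,0.016,-1,4.4,0.09,0,0,0,0.016]' 25
python3 - <<'E'
from h import *
st(); H=np.array([.535,.254]); d=np.array([-.0693,.9976])
for s in(.0,-.004): print(s,row([*(H-d*(s+.064)),.0307],1.641,0))
p,_=eyes.grab_frame("side")
cv2.imwrite("pics/g6.png",cv2.resize(p[210:360,190:350,::-1],None,fx=4,fy=4))
E
```

```text
t: 22.72
tcp_pos: [0.5402, 0.1834, 0.0847]
tcp_rot: [-2.143, -2.292, -0.001]
ft_force: [0.2, -0.6, 5.4]
width: 0.0244
grasp_force: 26.2
t 22.72 g [0.5401 0.1835 0.0307] z [-0.002  0.003 -1.   ] psi 1.638 y [ 0.998  0.067 -0.002] q [-0.33  0.7  -0.12  1.93  0.15  0.52 -0.48] F [ 0.2 -0.6  5.4] w 0.0244 gf 26.202950477600098
0.0 [0.681, -0.028, 0.003, -0.002, -0.003, -0.003]
-0.004 [1.081, -0.029, 0.004, -0.002, -0.003, -0.003]
```

View pics/g6.png

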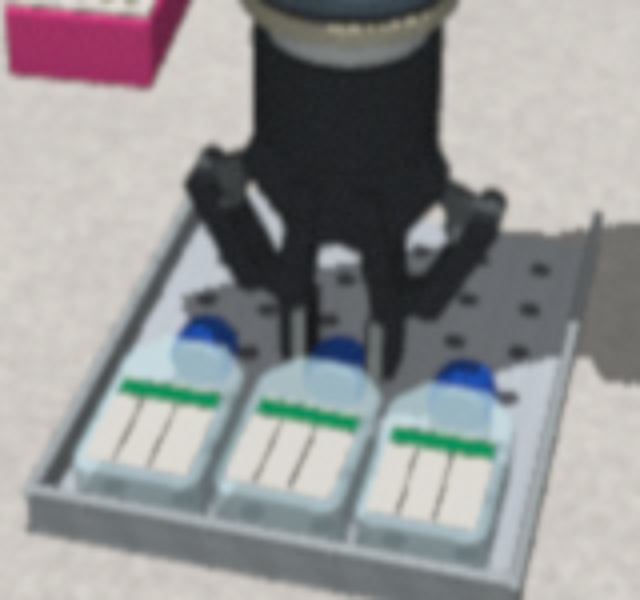

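The side crop shows the flask sliding in neatly between the row flasks (panel about (300,445)), all flat. I'll push the last millimetres.

```bash
python3 -m pendant '[-1,0.15,0,0,0,0,0,-1,0.3,0,0,0,0,0,-1,0.45,0,0,0,0,0,-1,0.55,0,0,0,0,0,-1,0.65,0,0,0,0,0,-1,0.75,0,0,0,0,0,-1,0.85,0,0,0,0,0,-1,0.9,0,0,0,0,0,-1,0.9,0,0,0,0,0,-1,0.9,0,0,0,0,0]' 25
python3 - <<'E'
from h import *
st()
E
```

```text
t: 23.6
tcp_pos: [0.5399, 0.1884, 0.0848]
tcp_rot: [-2.149, -2.291, 0.005]
ft_force: [1.1, -12.5, 9.3]
width: 0.025
grasp_force: 26.6
t 23.6 g [0.5397 0.1883 0.0308] z [-0.003 -0.002 -1.   ] psi 1.635 y [ 0.998  0.064 -0.003] q [-0.35  0.7  -0.11  1.93  0.15  0.52 -0.49] F [  1.1 -12.5   9.3] w 0.025 gf 26.572915613651276
```

```bash
python3 -m pendant '[-1,-0.2,0,0,0,0,0,-1,-0.3,0,0,0,0,0,-0.2,-0.3,0,0,0,0,0,-0.1,-0.3,0,0,0,0,0,-0.1,-0.3,0,0,0,0,0,-0.1,-0.3,0,-0.7,0,0,0,-0.1,-0.3,0,-2,0,0,0,-0.1,-0.3,0,-4,0,0,0,-0.1,-0.3,0,-7,0,0,0,-0.1,-0.3,0,-10,0,0,0]' 25; python3 -m pendant '[-0.1,-4,0,-2,0,0,0,-0.1,-8,0,-3,0,0,0,-0.1,-12,0,-4,0,0,0,-0.1,-16,0,-4,0,0,0,-0.1,-20,0,-4,0,0,0,-0.1,-24,0,-4,0,0,0,-0.1,-24,0,-4,0,0,0,-0.1,-24,0,-4,0,0,0,-0.1,-24,0,-4,0,0,0,-0.1,-24,0,-4,0,0,0]'
python3 - <<'E'
from h import *
st()
Ps=[cloud("top") for _ in range(3)]; p=Ps[0][0]; P=np.median([x[2] for x in Ps],0)
d=np.array([-.0693,.9976]); n=np.array([-d[1],d[0]]); H=np.array([.535,.2542])
cv2.imwrite("pics/g7.png",cv2.resize(p[170:280,115:255,::-1],None,fx=4,fy=4))
for k,w in [("L",(122,180,190,221)),("M",(122,180,216,243)),("R",(125,182,240,270))]:
    c,a,i=flaskpose(P,p,w,.003); print(k,c,'along',82+1e3*((c-H)@d),'y',1e3*((c-H)@n),'ang',a+1.5013,i)
E
```

```text
t: 24.43
tcp_pos: [0.5391, 0.1896, 0.1854]
tcp_rot: [-2.14, -2.293, 0.001]
ft_force: [1.2, 0.0, 0.3]
width: 0.0381
grasp_force: 0.0
t: 25.27
tcp_pos: [0.5562, -0.0483, 0.2239]
tcp_rot: [-2.139, -2.295, -0.002]
ft_force: [-0.6, 0.4, 0.4]
width: 0.0382
grasp_force: 0.0
t 25.27 g [ 0.5561 -0.0481  0.1699] z [-0.002  0.004 -1.   ] psi 1.641 y [ 0.998  0.07  -0.002] q [ 0.11  0.49 -0.16  1.85  0.1   0.81 -0.02] F [-0.6  0.4  0.4] w 0.0382 gf 0.0
L [0.59127699 0.25366432] along 77.56560847413749 y -56.104800542609254 ang 0.015241712549066477 {'wid': np.float64(0.05068145664469971), 'capc_to_bot': np.float64(0.09726562255411524), 'capoff': np.float64(-0.0017476981270820036), 'z': np.float64(0.03322447000818873)}
M [0.54176271 0.25274217] along 80.07701649934685 y -6.645449195476567 ang -0.060728344620209596 {'wid': np.float64(0.06473435577222739), 'capc_to_bot': np.float64(0.09722448820696898), 'capoff': np.float64(-0.005178473932736216), 'z': np.float64(0.03308192645027774)}
R [0.48395915 0.24607168] along 77.42832202570852 y 51.48164312286727 ang -0.03506625130787411 {'wid': np.float64(0.06155815399030201), 'capc_to_bot': np.float64(0.09692516432476803), 'capoff': np.float64(-0.0016211021331418007), 'z': np.float64(0.03303465345380274)}
```

View pics/g7.png

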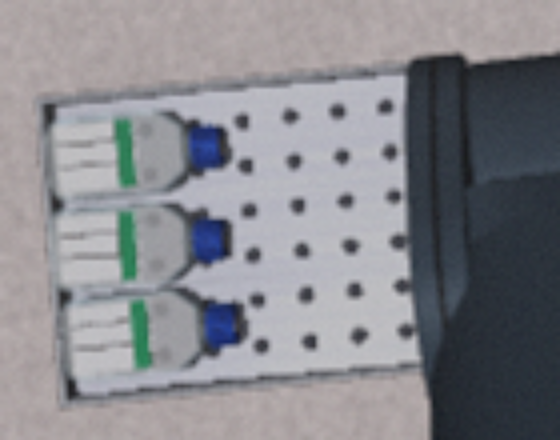

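All three flasks lie flat and straight. The middle one is home, with its bottom at crop (58,248), its cap at (212,240) and the panel up, and the arm is clear.

```bash
python3 -c "
from cell import job; print(job.job_done())"
```

```text
the job is handed in; nothing more can be done
None
```

I turned the upside-down flask panel-up and slid it against the tray's back rim between the two row flasks, cap to the open front. I handed the job in at about 25 s of the 64 s; the hand-in returned no verdict.

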